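# Fit a ceramic seal ring under its spring-loaded bayonet cap

## Task

Fit the pump seal on its assembly stand: thread the white ceramic ring down the upright shaft, without letting it drop, until it sits home on the spring cup, then put the slotted cap over the cross pin, press it down against the spring, turn it a quarter turn so that the pin comes to rest in the cap's cross groove, and let go. Be gentle: the ceramic chips, so squeeze the ring with no more than 45 N a finger and press on it with no more than 20 N, and the soft cap burrs, so let it bear on the pin and shaft with no more than 30 N while you feel for the slot and turn it. Leave the two bearings and the screwdriver where they lie.

Things in the scene. Friction and masses are not known exactly. Their poses are not given: they have to be found in the camera images.
- stand: Seal-assembly stand, fixed: grey foot 116 x 92 x 14 mm, aluminium boss, and on its axis an upright steel shaft, 14 mm thick with a tapered end, top 93 mm above the worktop. Origin: on the shaft's axis at the underside of the foot; z up along the shaft, x along the foot's 116 mm side.
- cup_top (a point): On the shaft's axis, 62 mm up: where the flat flange (41 mm across) of the spring cup stands while nothing presses it; the ring rests on it round a tapered spigot 25.5 mm across, 5 mm high. The cup sinks under load: 4.9 N starts it, 0.7 N more for each mm, hard stop after 12 mm. Clear of everything 28 mm below it. Fixed in the stand.
- pin_mid (a point): On the shaft's axis, 85.5 mm up, at mid height of the cross pin: a 5 mm thick, 24 mm long round pin through the shaft, so 5 mm stands out on either side. Its direction differs each time, up to 0.7 rad either way from the stand's x axis, and is NOT in this reading (which has the stand's axes): look or feel for it. The shaft does not turn.
- seal_face: White ceramic seal ring, 46 mm across, bore 28 mm, 12 mm high: a body of 10 mm and on it a raised face 39 mm across; about 30 g, brittle. Lies face up on the 10 mm rubber mat. Origin: centre of its underside; z up. It passes over the pin and fits round the cup's spigot with 1.25 mm to spare all round.
- spring_cap: Aluminium cap, knurled disc 48 mm across, 16 mm high, about 90 g, on the rubber mat. Bore 18 mm; through it a slot along the cap's x axis, 8 mm wide, 28.4 mm long, that lets the pin pass. A groove 3 mm deep (7 mm wide at its floor, bevelled to 11 mm) crosses the top along the cap's y axis: the pin's seat. Origin: centre of the underside; z up.
- cap_groove (a point): On the spring cap's axis, 13 mm above its underside, at the floor of the cross groove. Pressed down on the ring, the cap's top passes below the pin when the cup has sunk 7 mm (9.8 N); only then can the cap be turned. Let up after a quarter turn either way, the spring lifts it until the groove's floor meets the pin's underside, 83 mm up.
- bearing_0: Loose steel ball bearing, 47 mm across, 14 mm high, on the worktop beside the mat; not part of the job. Origin: centre of its underside.
- bearing_1: Loose steel ball bearing, 35 mm across, 10 mm high, on the worktop beside the mat; not part of the job. Origin: centre of its underside.
- screwdriver: Loose screwdriver, 204 mm long along its y axis, 29 mm thick, on the worktop to the left of the stand; not part of the job. Origin: its middle, at the underside.

How it is judged:
On the way, in this order (a step that is already met when the one before it is completed fails the run):
1. the ceramic ring lies home on the spring cup, let go, with the cap still away from the shaft (horizontal distance between seal_face and stand below 0.003 m and angle between seal_face's own z axis and vertical below 0.06 rad and z of seal_face in the frame of stand between 0.059 and 0.0635 m and contact force between the fingers and seal_face below 0.5 N and horizontal distance between spring_cap and stand above 0.03 m), for 0.2 s.
2. the cap is pressed down until its top is below the pin (z of spring_cap in the frame of stand below 0.0675 m and horizontal distance between spring_cap and stand below 0.004 m), for 0.1 s.
At the end, for the whole second after the job is handed in: Ring level on the spring cup, within 3 mm of the shaft's axis; cap level on the ring, within 3 mm of the axis, held down by the pin lying in its groove (underside of the cap 70 mm above the worktop, within 1.5 mm); both at rest and let go (horizontal distance between each of seal_face, spring_cap and stand below 0.003 m and angle between each of seal_face, spring_cap's own z axis and vertical below 0.06 rad and z of seal_face in the frame of stand between 0.0565 and 0.0595 m and z of spring_cap in the frame of stand between 0.0685 and 0.0715 m and linear speed of each of spring_cap, seal_face below 0.01 m/s); the robot touches nothing.
It fails at once if a finger squeezes the ceramic ring with more than 45 N (contact force between the fingers and seal_face above 90 N).
It fails at once if the ring is pressed with more than 20 N, by the cap or on the stand (contact force between seal_face and stand above 20 N or contact force between spring_cap and seal_face above 20 N).
It fails at once if the cap is pressed on the pin or shaft with more than 30 N (contact force between spring_cap and stand above 30 N).
It fails at once if the ceramic ring is let drop down the shaft (it falls free faster than 0.4 m/s, about 8 mm of fall) (linear speed of seal_face above 0.4 m/s and horizontal distance between seal_face and stand below 0.05 m and contact force between the fingers and seal_face below 0.5 N).
It fails at once if a bearing or the screwdriver is moved by more than 2 cm (distance of any of bearing_0, bearing_1, screwdriver from where it was at the start of the episode above 0.02 m).
It also fails if it takes over 61 s, if anything falls off the work surface, if the arm or the gripper's body presses on something with over 40 N, if the wrist force passes 120 N, or if a joint passes its speed limit or range.

## Robot

A 6-joint arm with a two-finger parallel gripper is mounted at the origin on a cart in front of the work surface, level with it; the furniture and walls round the work are solid. World frame = base frame: x ahead of the robot, y to its left, z up, the work surface at z = 0. Lengths are in m, angles in rad, forces in N, time in s.
With the tool pointing down it reaches from about 0.375 to 0.975 m from the base axis. Payload 3.8 kg.
Tool frame: the origin (TCP) lies at the very end of the fingers, on their centre line; the grasp point (between the pads) lies bot.hold_point_z behind it (bot.hold_point_z is the distance from the TCP to the grasp point, in m); z points along the fingers, y is the line along which they close (so a half turn about z gives the same grasp; the last joint's range is limited). The gripper opens to 85 mm and grips with 20 to 120 N. Pads are 22 mm wide; open, the fingers measure 114 mm over their backs; the gripper's body (76 mm by 85 mm) begins 54 mm behind the grasp point. The pads swing forward as they close: fully open they stand 13 mm farther back than shut.
Start: joints at [-1.211, 0.264, 1.604, -0, 1.274, -0.037], TCP at [0.261, -0.623, 0.231] pointing down, gripper open.
Joint ranges: [-2.63, 2.63], [-0.94, 2.18], [0.31, 2.57], [-1.31, 4.45], [0, 2.66], [-2.55, 2.55]. Speed limits (rad/s): [2.57, 2.57, 3.14, 3.14, 3.14, 3.14].

## Interface

Orientations are given as a rotation vector (axis times angle).
In Python, from workcell import bot, read_camera, camera_info gives the robot as it stands (bot), with the cameras as plain functions.
- The arm moves only by the shell command python3 jog.py 'ROWS' [OPENING] [FORCE]. ROWS is a JSON list of rows, 1 to 5 of them, each of 4 numbers: dx, dy, dz in m, then a turn about the tool's z in rad; each row shifts and turns the commanded pose from where the row before left it, along the tool's axes as they then stand; what a row does not reach is not made up. A row lasts 1/8 s, in which the tool goes at most 0.0625 m and 0.188 rad, less where a joint would pass 70% of its speed; a pose out of reach is approached as far as the arm can. OPENING is the opening from 0.0 (shut) to 1.0 (fully open), set as the command begins (- or left out keeps the last). The fingers move at their own pace and stop on an object; FORCE is the grip in N (left out, the last holds). Time passes only in rows, so rows that do not move let the fingers close. It prints the time, the measured TCP pose, the force, the opening and the grip force at its end. Input that does not fit is refused with a message, and nothing moves.
- bot.read_state(): the state, without advancing time (a new reading comes with each control period).
- read_camera(name): name is "side" or "top" or "wrist"; returns the picture (400x640x3 uint8, red, green, blue); there is no depth.
- camera_info(name): a dict with "intrinsics" (3x3 intrinsics, pixels), "extrinsics" (4x4, takes a point from camera to world coordinates). Camera axes: x right, y down, z forward; pixel columns grow to the right and rows downward; lengths in m; the calibration is good to about 2 mm. A picture is of the moment at which its call begins: read the wrist's pose just before it. camera_info takes no time and is no camera call; for the wrist camera it gives the pose at the moment of the call.
- bot.finish_job(): hands the job in; it is judged then, once.
The state is a dict: "time": time; "q": joint angles; "joint_vel": joint speeds; "joint_torque": joint torques, N m; "tool_pos": TCP position; "tcp_rot": TCP orientation; "wrist_force": force on the tool from outside, world axes, zero at the start; "torque": the same for the moment, N m; "width": opening from 0.0 (shut) to 1.0 (fully open); "grip_force": force on a finger pad.
Only numpy, scipy, OpenCV 4.12 (cv2) and the standard library are available. Lean on these libraries where they do the work, as an engineer would, in place of code of your own. Each camera call takes 0.05 s, during which the arm holds its last target. There are 200 camera calls.

## Working session

There is one attempt and no reset: what is moved stays moved. The work goes in short steps, Python scripts to look and compute and a shell command to move; the robot and the scene stay as the last step left them, time stands still between calls to the robot, and variables do not carry over. Pictures are saved under pics/ and viewed, at most 10 in all, crops included, and the job is handed in when it is done.

```bash
ls; mkdir -p pics; python3 - <<'E'
from workcell import bot, read_camera, camera_info
import cv2,numpy as np
print(bot.hold_point_z)
s=bot.read_state();print(s['tool_pos'],s['tcp_rot'],s['width'],s['time'])
for n in("side","top"):
    im=read_camera(n);cv2.imwrite(f"pics/{n}0.png",im[:,:,::-1])
    c=camera_info(n);print(n,np.round(c['intrinsics'],1).tolist(),np.round(c['extrinsics'],4).tolist())
E
```

```text
jog.py
pics
workcell.py
0.0187
[ 0.26061904 -0.62185635  0.22992762] [-3.07775877e+00 -6.18813450e-01  5.42624771e-04] 1.0038152066653914 0.0
side [[497.3, 0.0, 311.8], [0.0, 497.3, 195.7], [0.0, 0.0, 1.0]] [[0.9997, -0.0105, -0.0221, 0.5271], [0.0126, -0.5521, 0.8337, -0.8549], [-0.0209, -0.8337, -0.5518, 0.6555], [0.0, 0.0, 0.0, 1.0]]
top [[386.1, 0.0, 318.5], [0.0, 386.1, 193.4], [0.0, 0.0, 1.0]] [[0.0233, -0.9958, 0.0882, 0.411], [-0.9997, -0.0234, -0.0004, -0.0069], [0.0025, -0.0882, -0.9961, 0.9605], [0.0, 0.0, 0.0, 1.0]]
```

View pics/top0.png

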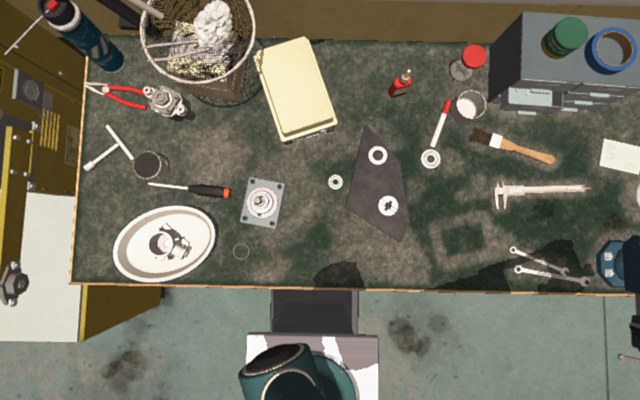

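View pics/side0.png

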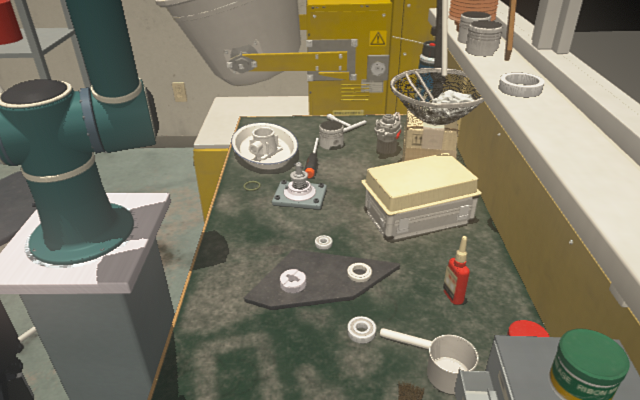

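The top view shows the ring at (377,155), the cap at (388,205), the stand at (262,202) and the bearings at (335,182) and (430,158). The side view has the ring at (360,271), the cap at (292,280) and the shaft top near (298,168).

```bash
cat > h.py <<'E'
from workcell import bot, read_camera, camera_info
import cv2,numpy as np
from scipy.spatial.transform import Rotation as R
def ray(c,uv):
    d=np.linalg.inv(c['intrinsics'])@[uv[0],uv[1],1]; E=np.array(c['extrinsics'])
    return E[:3,3],E[:3,:3]@d
def atz(c,uv,z):
    o,d=ray(c,uv); return o+d*(z-o[2])/d[2]
def tri(obs):
    A=np.zeros((3,3));b=np.zeros(3)
    for c,uv in obs:
        o,d=ray(c,uv);d=d/np.linalg.norm(d);P=np.eye(3)-np.outer(d,d);A+=P;b+=P@o
    p=np.linalg.solve(A,b)
    return p,[round(float(np.linalg.norm((np.eye(3)-np.outer(d/np.linalg.norm(d),d/np.linalg.norm(d)))@(p-o)))*1000,1) for o,d in (ray(c,u) for c,u in obs)]
def proj(c,p):
    E=np.linalg.inv(c['extrinsics']);q=np.array(c['intrinsics'])@(E[:3,:3]@p+E[:3,3]);return q[:2]/q[2]
def tool():
    s=bot.read_state();return np.array(s['tool_pos']),R.from_rotvec(s['tcp_rot'])
def need(p,n='need'):
    "shift in tool axes to bring TCP to p"
    t,r=tool();print(n,np.round(r.inv().apply(np.array(p)-t),4))
E
python3 - <<'E'
from h import *
t=camera_info('top');s=camera_info('side')
for n,a,b in(('ring',(377,155),(360,271)),('cap',(388,205),(292,280)),('shaft',(262,202),(298,168)),('b0',(430,158),(361,329)),('b1',(335,182),(323,242))):
    print(n,tri([(t,a),(s,b)]),atz(t,a,.02))
w=camera_info('wrist');p,r=tool();E=np.array(w['extrinsics'])
print(w['intrinsics']);print(r.as_matrix().round(3));print('cam in tool',r.inv().apply(E[:3,3]-p).round(4),(r.as_matrix().T@E[:3,:3]).round(3))
need([.47,-.17,.25])
E
python3 jog.py '[[0.0465,-0.0362,0,0],[0.0465,-0.0362,0,0],[0.0465,-0.0362,0,0],[0.0465,-0.0362,0,0],[0.0465,-0.0362,0,0]]' 1.0 30
python3 jog.py '[[0.0465,-0.0362,0,0],[0.0465,-0.0362,0,0],[0.0465,-0.0362,0,0],[0.0465,-0.0362,0,0],[0,0,0,0.132]]'
python3 jog.py '[[0,0,0,0.132],[0,0,0,0.132],[0,0,0,0]]'
python3 - <<'E'
from h import *
import pickle
print(bot.read_state()['q']);print(tool()[0],tool()[1].as_matrix().round(3).tolist())
c=camera_info('wrist');im=read_camera('wrist');pickle.dump((c,im),open('w1.pkl','wb'));cv2.imwrite('pics/w1.png',im[:,:,::-1])
E
```

```text
time: 0.72
tool_pos: [0.4058, -0.3638, 0.2308]
tcp_rot: [-3.08, -0.619, 0.0]
wrist_force: [0.8, 0.4, 0.3]
width: 1.003
grip_force: 0.0
time: 1.35
tool_pos: [0.5222, -0.1564, 0.2308]
tcp_rot: [-3.112, -0.418, 0.0]
wrist_force: [0.1, -0.5, 0.8]
width: 1.002
grip_force: 0.0
time: 1.72
tool_pos: [0.5206, -0.1601, 0.2307]
tcp_rot: [-3.141, -0.004, 0.002]
wrist_force: [-0.4, 1.1, 0.5]
width: 1.001
grip_force: 0.0
[-3.44072610e-01  1.83917347e-02  1.88328432e+00  6.09868616e-06
  1.24093386e+00  1.22431701e+00]
[ 0.52060498 -0.16009374  0.23074521] [[1.0, 0.002, -0.001], [0.002, -1.0, 0.0], [-0.001, -0.0, -1.0]]
```

View pics/w1.png

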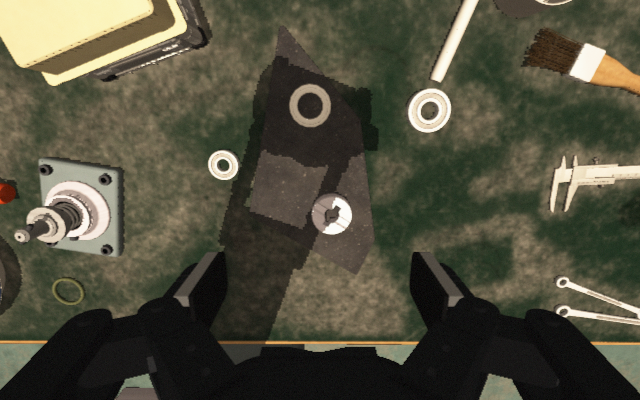

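The wrist view shows the ring at (310,105), the cap at (331,215), the bearings at (223,165) and (429,110), and the stand at left with the shaft tip at (20,236).

```bash
python3 - <<'E'
from h import *
import pickle
c,im=pickle.load(open('w1.pkl','rb'))
t=camera_info('top');s=camera_info('side')
for n,a,w in(('ring',(377,155),(310,105)),('cap',(388,205),(331,215)),):
    print(n,tri([(t,a),(c,w)]),atz(c,w,.02))
print('shaft',tri([(t,(262,202)),(s,(298,168)),(c,(20,236))]))
r=tri([(t,(377,155)),(c,(310,105))])[0]; need([r[0],r[1],.11])
print([atz(c,u,.014)for u in((40,158),(123,165),(122,256),(45,247))])
E
```

```text
ring (array([ 0.59510994, -0.15094929,  0.00859112]), [0.1, 0.1]) [ 0.59517745 -0.15115583  0.02      ]
cap (array([ 0.46985531, -0.17600142,  0.02382505]), [0.7, 0.7]) [ 0.46872899 -0.17552415  0.02      ]
shaft (array([0.47010413, 0.12385921, 0.08845509]), [5.6, 4.4, 7.8])
need [ 0.0746 -0.009   0.1208]
[array([0.53623784, 0.16121379, 0.014     ]), array([0.52812643, 0.06686795, 0.014     ]), array([0.41118819, 0.08897448, 0.014     ]), array([0.42366621, 0.18355485, 0.014     ])]
```

```bash
python3 jog.py '[[0.025,-0.003,0.04,0],[0.025,-0.003,0.04,0],[0.025,-0.003,0.04,0],[0,0,0,0],[0,0,0,0]]'
python3 - <<'E'
from h import *
import pickle
c=camera_info('wrist');im=read_camera('wrist');pickle.dump((c,im),open('w2.pkl','wb'));cv2.imwrite('pics/w2.png',im[:,:,::-1])
E
```

```text
time: 2.4
tool_pos: [0.5958, -0.1515, 0.1119]
tcp_rot: [3.141, 0.003, -0.0]
wrist_force: [0.3, -0.4, 0.6]
width: 1.001
grip_force: 0.0
```

View pics/w2.png

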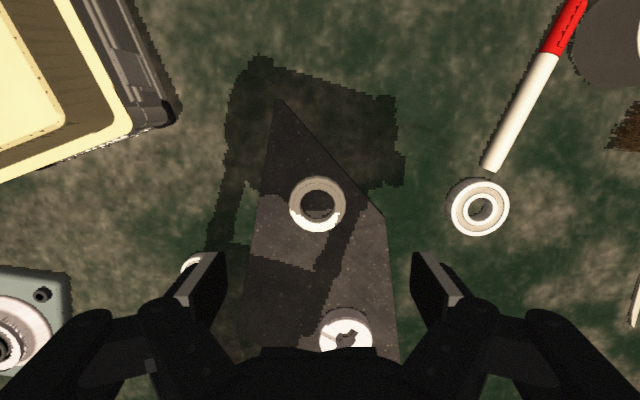

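The ring is centred near (317,204), spanning 289–346, with the fingers straddling it on either side.

```bash
python3 - <<'E'
from h import *
import pickle
from scipy.optimize import least_squares
t=camera_info('top')
def fit(f,box,th=115):
    c,im=pickle.load(open(f,'rb'));x0,y0,x1,y1=box
    g=cv2.cvtColor(im,cv2.COLOR_RGB2GRAY)[y0:y1,x0:x1]
    m=(g>th).astype(np.uint8);cs,_=cv2.findContours(m,cv2.RETR_EXTERNAL,cv2.CHAIN_APPROX_NONE)
    k=max(cs,key=cv2.contourArea);e=cv2.fitEllipse(cv2.convexHull(k));ct=np.array(e[0])+[x0,y0];print(f,ct,e[1],e[2]);return c,ct
a=fit('w2.pkl',(275,165,360,245));b=fit('w1.pkl',(280,75,340,135))
print(tri([a,b]),atz(a[0],a[1],.019))
d=fit('w1.pkl',(305,188,358,242))
print(atz(d[0],d[1],.024))
p=atz(a[0],a[1],.019);need([p[0],p[1],0.03])
E
```

```text
w2.pkl [316.77529907 204.70264053] (54.8679313659668, 56.447208404541016) 86.0592269897461
w1.pkl [309.68594551 105.22592545] (40.746280670166016, 42.76475524902344) 175.5772247314453
(array([ 0.59492447, -0.15054572,  0.01909942]), [0.2, 0.2]) [ 0.59487375 -0.15029979  0.019     ]
w1.pkl [331.79193115 215.0134716 ] (38.30148696899414, 40.379417419433594) 86.44149780273438
[ 0.47014733 -0.17628358  0.024     ]
need [-0.0016 -0.0015  0.083 ]
```

```bash
python3 jog.py '[[-0.001,-0.0012,0.03,0],[0,0,0.03,0],[0,0,0.025,0],[0,0,0.014,0],[0,0,0,0]]' 1.0 25
python3 jog.py '[[0,0,0,0],[0,0,0,0],[0,0,0,0],[0,0,0,0],[0,0,0,0]]' 0.0 25
```

```text
time: 3.08
tool_pos: [0.5947, -0.1503, 0.0128]
tcp_rot: [3.142, 0.001, 0.0]
wrist_force: [-0.0, -0.2, -1.0]
width: 0.999
grip_force: 0.0
time: 3.7
tool_pos: [0.596, -0.1504, 0.014]
tcp_rot: [3.141, 0.002, 0.003]
wrist_force: [-1.9, 0.2, 5.3]
width: 0.51
grip_force: 24.7
```

```bash
python3 jog.py '[[0,0,-0.01,0],[0,0,-0.03,0],[0,0,-0.05,0],[0,0,-0.05,0],[0,0,0,0]]'
python3 - <<'E'
from h import *
import pickle
c=camera_info('wrist');im=read_camera('wrist');pickle.dump((c,im),open('w3.pkl','wb'));
cv2.imwrite('pics/w3.png',cv2.resize(im[150:350,200:440,::-1],None,fx=3,fy=3))
print(tool()[0])
E
```

```text
time: 4.32
tool_pos: [0.5991, -0.1512, 0.1592]
tcp_rot: [3.138, 0.001, 0.018]
wrist_force: [0.6, -0.4, 0.1]
width: 0.516
grip_force: 25.6
[ 0.5970765  -0.15064213  0.15606669]
```

View pics/w3.png

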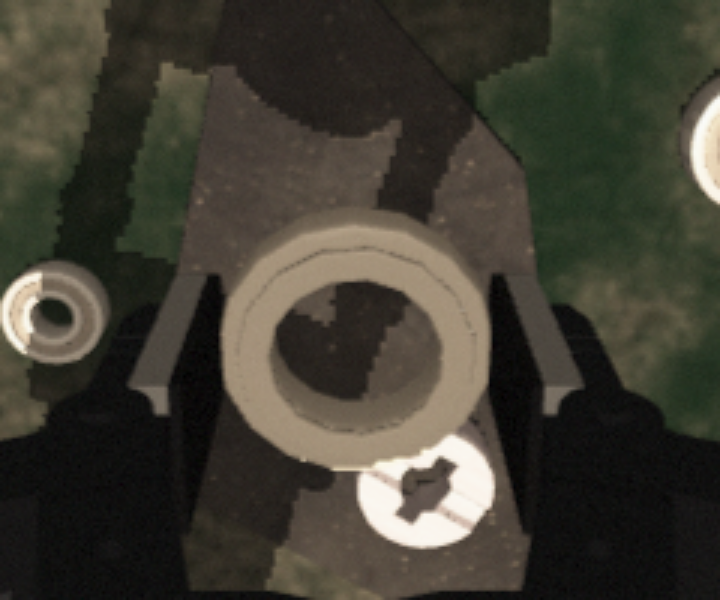

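The ring is held between the pads, centred at about crop (357,338), with the cap's slot running from crop (405,518) to (452,463).

```bash
python3 - <<'E'
from h import *
import pickle
c,im=pickle.load(open('w3.pkl','rb'));t,r=tool()
E=np.array(c['extrinsics'])
f=lambda x,y:(x/3+200,y/3+150)
# pose drift during motion: use camera->tool fixed transform
Tt=np.array([.0747,.0003,-.1425]);Rt=np.array([[-.002,-.958,-.287],[1,-.002,.001],[-.002,-.287,.958]])
def toolray(uv,z):
    d=Rt@np.linalg.inv(c['intrinsics'])@[*uv,1];return Tt+d*(z-Tt[2])/d[2]
# bore upper rim at face (z tool -.008): crop ellipse left 275 right 440 top 280, bottom ~ 410 (near rim of bore top edge)
for n,uv,z in(('L body',f(222,340),-.006),('R body',f(490,340),-.006),('bottom',f(355,470),-.006),('boreL',f(272,340),-.008),('boreR',f(441,340),-.008),('boretop',f(357,280),-.008)):print(n,toolray(uv,z).round(4))
for a,b in(((405,518),(452,463)),):
    p=atz(c,f(*a),.026);q=atz(c,f(*b),.026);d=q-p;print('slot',p,q,np.linalg.norm(d),np.arctan2(d[1],d[0]))
p=atz(c,f(360,470),.026);q=atz(c,f(487,540),.026)
p=atz(c,f(380,480),.026);q=atz(c,f(475,530),.026);d=q-p;print('groove',np.arctan2(d[1],d[0]))
p=atz(c,f(427,489),.026);print('cap',p)
t=np.array(bot.read_state()['tool_pos']);print(bot.read_state()['time'],t); need([.43,.124,.22])
E
```

```text
L body [ 0.0008 -0.0211 -0.006 ]
R body [ 0.0007  0.0224 -0.006 ]
bottom [-0.0238  0.0005 -0.006 ]
boreL [ 0.0019 -0.0128 -0.008 ]
boreR [ 0.0018  0.0142 -0.008 ]
boretop [ 0.0123  0.0008 -0.008 ]
slot [ 0.45843954 -0.16903082  0.026     ] [ 0.48033961 -0.18471558  0.026     ] 0.02693742458388839 -0.6215137761890835
groove -2.11948074873862
cap [ 0.4700918  -0.17641816  0.026     ]
4.375 [ 0.5970765  -0.15064213  0.15606669]
need [-0.1664 -0.2747 -0.0655]
```

```bash
cat > snap.py <<'E'
from h import *
import pickle,sys
t=tool();c=camera_info('wrist');im=read_camera('wrist');pickle.dump((c,im),open(sys.argv[1]+'.pkl','wb'))
E
python3 jog.py '[[-0.031,-0.0458,-0.0107,0],[-0.031,-0.0458,-0.0107,0],[-0.031,-0.0458,-0.0107,0],[-0.031,-0.0458,-0.0107,0],[0,0,0,0]]'
python3 jog.py '[[0,0,0,0]]' >/dev/null
python3 snap.py w4
python3 jog.py '[[-0.031,-0.0458,-0.0107,0],[-0.031,-0.0458,-0.0107,0],[0,0,0,0],[0,0,0,0]]'
python3 snap.py w5
python3 - <<'E'
import pickle,cv2,numpy as np
a=pickle.load(open('w4.pkl','rb'))[1];b=pickle.load(open('w5.pkl','rb'))[1]
cv2.imwrite('pics/w45.png',np.vstack([a[20:300,60:460],b[0:280,120:520]])[:,:,::-1])
E
```

```text
time: 5.0
tool_pos: [0.4682, 0.0354, 0.1943]
tcp_rot: [-3.141, -0.008, 0.003]
wrist_force: [-0.5, 0.7, 0.3]
width: 0.511
grip_force: 25.7
time: 5.68
tool_pos: [0.4093, 0.1238, 0.216]
tcp_rot: [3.141, 0.001, -0.001]
wrist_force: [-0.1, 0.4, -0.0]
width: 0.517
grip_force: 25.7
```

View pics/w45.png

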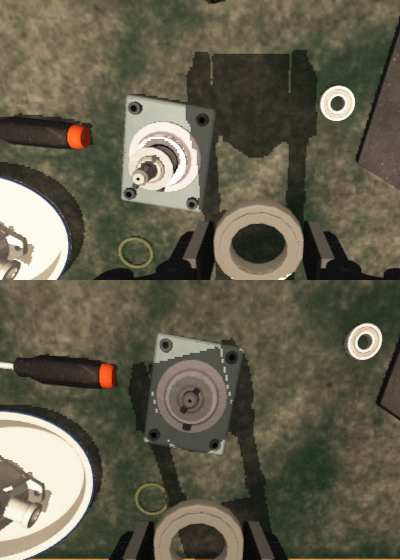

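The shaft tip is near full-frame (199,199) in the first view and (310,118) in the second, and the pin is visible in the second. I'll enlarge both.

```bash
python3 - <<'E'
import pickle,cv2,numpy as np
a=pickle.load(open('w4.pkl','rb'))[1];b=pickle.load(open('w5.pkl','rb'))[1]
z=lambda im,x,y:cv2.convertScaleAbs(cv2.resize(im[y:y+50,x:x+40],None,fx=10,fy=10,interpolation=cv2.INTER_CUBIC),alpha=1.4)
cv2.imwrite('pics/z.png',np.hstack([z(a,185,170),z(b,290,95)])[:,:,::-1])
E
```

```text
(no output)
```

View pics/z.png

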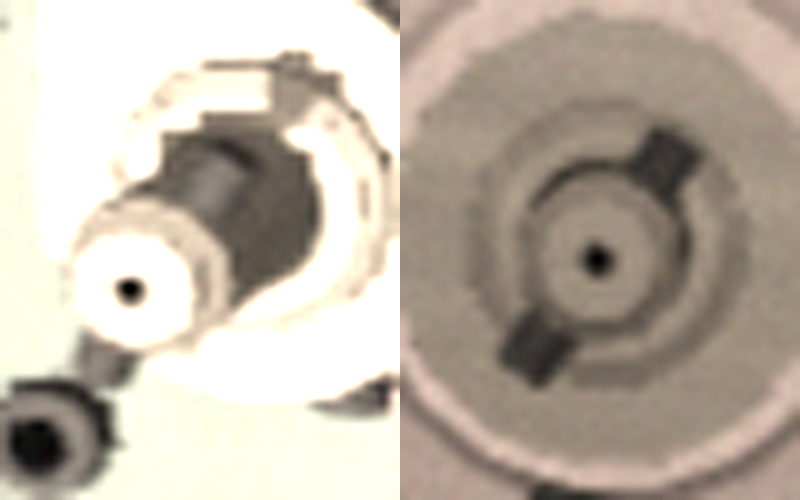

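Tip centre hole: left zoom (130,290), right zoom (598,260). The pin's dark stubs in the right zoom are centred at (668,162) and (538,350).

```bash
python3 - <<'E'
from h import *
import pickle
a=pickle.load(open('w4.pkl','rb'))[0];b=pickle.load(open('w5.pkl','rb'))[0]
f=lambda x,y,ox,oy:((x+.5)/10-.5+ox,(y+.5)/10-.5+oy)
u4=f(130,290,185,170);u5=f(198,260,290,95)
print(tri([(a,u4),(b,u5)]),atz(a,u4,.093),atz(b,u5,.093))
print('from top',atz(camera_info('top'),(261.5,202),.093))
p=atz(b,f(268,162,290,95),.0855);q=atz(b,f(138,350,290,95),.0855);d=p-q
print('pin',p,q,(p+q)/2,np.linalg.norm(d),np.arctan2(d[1],d[0]))
# cup flange edges in w5: left ~ 405, right ~ (820) : center
# foot
p0=f(0,0,0,0)
for (x0,y0),(x1,y1) in((((160,333),(147,437))),(((242,345),(222,455))),):
    p=atz(b,(x0+120,y0-280),.014);q=atz(b,(x1+120,y1-280),.014);d=p-q;print('foot',np.linalg.norm(d),np.arctan2(d[1],d[0]))
# ring held check
t,r=tool();print(t)
E
```

```text
(array([0.47181125, 0.13108152, 0.09310282]), [0.1, 0.1]) [0.47188716 0.13119312 0.093     ] [0.47170045 0.13101257 0.093     ]
from top [0.46541639 0.12067927 0.093     ]
pin [0.47936032 0.12523542 0.0855    ] [0.4638744  0.13640552 0.0855    ] [0.47161736 0.13082047 0.0855    ] 0.019094107649137937 -0.6248827895432588
foot 0.1070590034150953 -0.17074546551144765
foot 0.11609538455485428 -0.15605895123982394
[0.40935867 0.12354442 0.21593947]
```

```bash
python3 jog.py '[[0.032,-0.0041,0.02,0],[0.0315,-0.0041,0.025,0],[0,0,0.04,0],[0,0,0.011,0],[0,0,0,0]]'
python3 jog.py '[[0,0,0,0],[0,0,0,0]]'
python3 snap.py w6
python3 - <<'E'
from h import *
import pickle
b=pickle.load(open('w6.pkl','rb'))[1]
s=read_camera('side');cv2.imwrite('pics/w6.png',np.hstack([cv2.resize(b[190:340,230:410],None,fx=3,fy=3)[:,:,::-1],cv2.resize(s[100:250,260:340],None,fx=3,fy=3)[:,:,::-1]]))
E
```

```text
time: 6.35
tool_pos: [0.4716, 0.1317, 0.1195]
tcp_rot: [3.141, -0.001, -0.004]
wrist_force: [-0.5, -1.0, -1.1]
width: 0.516
grip_force: 25.7
time: 6.6
tool_pos: [0.4734, 0.133, 0.1222]
tcp_rot: [-3.141, -0.001, -0.005]
wrist_force: [0.2, -0.7, -0.1]
width: 0.51
grip_force: 25.7
```

View pics/w6.png

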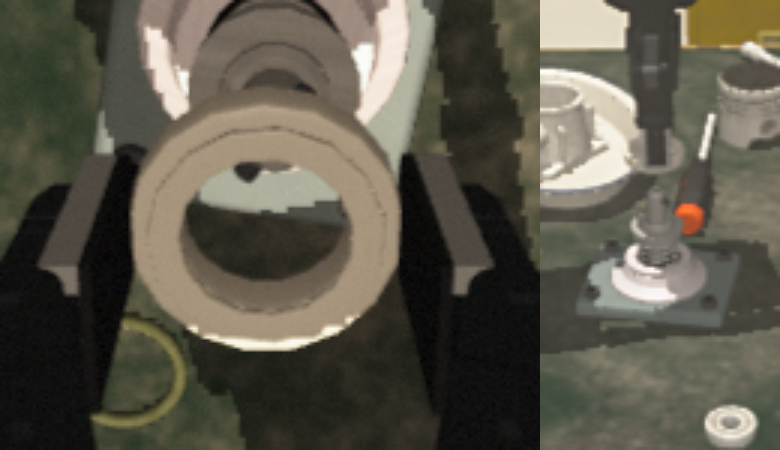

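Wrist crop: the held ring's body edge runs from x=132 to 400, with its bottom at y=351. The bore rim spans 181–353 and its top is at y=160. The shaft tip hole shows through the bore at (250,172).

```bash
python3 - <<'E'
from h import *
import pickle
from scipy.optimize import least_squares
c=pickle.load(open('w6.pkl','rb'))[0];t,r=tool();E=np.linalg.inv(c['extrinsics'])
print(t,'tip exp',(proj(c,np.array([.4718,.1311,.093]))-[230,190])*3)
th=np.linspace(0,2*np.pi,400)
def circ(p,rad,z):
    P=np.c_[p[0]+rad*np.cos(th),p[1]+rad*np.sin(th),np.full(400,p[2]-z)]
    return np.array([proj(c,r.apply(q)+t) for q in P])
def res(p):
    o=np.vstack([circ(p,.023,.010),circ(p,.023,0)])
    b=circ(p,.014,.012)
    m=np.array([o[:,0].min(),o[:,0].max(),o[:,1].max(),b[:,0].min(),b[:,0].max(),b[:,1].min()])
    k=np.array([132/3+230,400/3+230,351/3+190,181/3+230,353/3+230,160/3+190]);return m-k+.3
s=least_squares(res,[0,0,.004],diff_step=1e-3,x_scale=.005);print(s.x,s.fun)
p=[-.001,.0007,.004];print(res(p))
print('ring centre world',r.apply(s.x)+t)
E
```

```text
[0.47296708 0.13308849 0.12183263] tip exp [275.36590191 145.68137094]
[-3.62082391e-03 -1.67159299e-05  8.76088086e-03] [-0.60275089  0.92382268 -0.50483459  0.53075815 -0.84822753  0.46662773]
[-0.70112537  3.9862257   0.82649618  1.04598391  1.63598593 -0.35377145]
ring centre world [0.46936753 0.1331062  0.11306298]
```

```bash
python3 jog.py '[[0.001,0.0015,0.01,0],[0,0,0.01,0],[0,0,0,0],[0,0,0,0]]'; python3 jog.py '[[0,0,0.004,0],[0,0,0.004,0],[0,0,0,0]]';python3 jog.py '[[0,0,0.004,0],[0,0,0,0]]'
```

```text
time: 7.2
tool_pos: [0.4729, 0.1313, 0.1001]
tcp_rot: [3.141, 0.001, -0.001]
wrist_force: [0.1, -0.1, -0.5]
width: 0.512
grip_force: 25.7
time: 7.58
tool_pos: [0.4728, 0.1313, 0.092]
tcp_rot: [3.141, 0.001, -0.001]
wrist_force: [-0.5, 0.9, -0.3]
width: 0.509
grip_force: 25.7
time: 7.82
tool_pos: [0.4729, 0.1312, 0.0881]
tcp_rot: [3.141, 0.001, -0.001]
wrist_force: [0.1, 0.5, 0.3]
width: 0.513
grip_force: 25.7
```

```bash
python3 jog.py '[[0.001,0,0.004,0],[0,0,0.004,0],[0,0,0.004,0],[0,0,0,0]]'; for i in 1; do python3 jog.py '[[0,0,0.002,0],[0,0,0,0]]';done; python3 jog.py '[[0,0,0.002,0],[0,0,0,0]]'
```

```text
time: 8.32
tool_pos: [0.4737, 0.1312, 0.0759]
tcp_rot: [3.141, 0.001, -0.002]
wrist_force: [-0.3, -0.3, -0.4]
width: 0.511
grip_force: 25.7
time: 8.57
tool_pos: [0.4741, 0.1313, 0.0744]
tcp_rot: [3.142, 0.001, -0.0]
wrist_force: [0.5, -0.8, -0.5]
width: 0.515
grip_force: 25.7
time: 8.82
tool_pos: [0.4741, 0.1313, 0.0723]
tcp_rot: [3.142, 0.001, -0.0]
wrist_force: [-0.3, 0.0, -0.1]
width: 0.514
grip_force: 25.7
```

```bash
python3 jog.py '[[0,0,0.0015,0],[0,0,0,0]]'|sed -n 2,4p;python3 jog.py '[[0,0,0.0015,0],[0,0,0,0]]'|sed -n 2,4p;python3 jog.py '[[0,0,0.0015,0],[0,0,0,0]]'|sed -n 2,4p
```

```text
tool_pos: [0.4741, 0.1313, 0.0708]
tcp_rot: [3.142, 0.001, -0.0]
wrist_force: [0.2, 0.6, -0.1]
tool_pos: [0.4741, 0.1313, 0.0693]
tcp_rot: [3.142, 0.001, -0.0]
wrist_force: [-0.3, 0.2, -0.1]
tool_pos: [0.4741, 0.1313, 0.0678]
tcp_rot: [3.142, 0.001, -0.0]
wrist_force: [-0.7, -0.6, -0.4]
```

```bash
python3 jog.py '[[0,0,0.001,0],[0,0,0,0]]'|sed -n 2,4p;python3 jog.py '[[0,0,0.001,0],[0,0,0,0]]'|sed -n 2,4p;python3 jog.py '[[0,0,0.001,0],[0,0,0,0]]'|sed -n 2,4p
```

```text
tool_pos: [0.4741, 0.1313, 0.0669]
tcp_rot: [-3.142, -0.001, 0.0]
wrist_force: [1.0, -0.8, 0.4]
tool_pos: [0.4743, 0.1314, 0.0662]
tcp_rot: [-3.142, -0.001, -0.0]
wrist_force: [-0.0, 0.5, 0.8]
tool_pos: [0.4744, 0.1314, 0.0654]
tcp_rot: [-3.142, -0.001, -0.0]
wrist_force: [-2.4, 0.2, 4.2]
```

```bash
python3 jog.py '[[-0.001,0,0,0],[0,0,0,0]]'|sed -n 2,4p;python3 jog.py '[[0,0,0.001,0],[0,0,0,0]]'|sed -n 2,4p
```

```text
tool_pos: [0.4742, 0.1314, 0.0656]
tcp_rot: [-3.141, -0.001, -0.004]
wrist_force: [0.4, -0.8, 3.4]
tool_pos: [0.4742, 0.1314, 0.0644]
tcp_rot: [-3.141, -0.001, -0.003]
wrist_force: [2.7, -1.1, 5.3]
```

```bash
python3 jog.py '[[0,0,-0.0005,0],[0,0,0,0],[0,0,0,0],[0,0,0,0]]' 0.75; python3 jog.py '[[0,0,-0.01,0],[0,0,-0.04,0],[0,0,-0.05,0],[0,0,-0.04,0],[0,0,0,0]]' 1.0
python3 jog.py '[[-0.05,0,0,0],[0,0,0,0],[0,0,0,0]]'; python3 snap.py w7; python3 - <<'E'
from h import *
import pickle
c,b=pickle.load(open('w7.pkl','rb'));t,r=tool();print(t)
# fit ring by wrist picture: bright blob near expected
e=proj(c,np.array([.4718,.1311,.073]));print(e)
x,y=int(e[0]),int(e[1])
cv2.imwrite('pics/w7.png',cv2.resize(b[y-50:y+50,x-60:x+60],None,fx=6,fy=6,interpolation=cv2.INTER_CUBIC)[:,:,::-1]);print(x-60,y-50)
E
```

```text
time: 11.32
tool_pos: [0.4727, 0.1313, 0.0641]
tcp_rot: [3.141, 0.001, -0.001]
wrist_force: [0.1, -0.2, -0.1]
width: 0.749
grip_force: 0.0
time: 11.95
tool_pos: [0.4763, 0.1321, 0.2098]
tcp_rot: [-3.139, -0.001, -0.015]
wrist_force: [-0.0, -0.7, -1.0]
width: 1.0
grip_force: 0.0
time: 12.32
tool_pos: [0.4231, 0.1313, 0.2041]
tcp_rot: [3.142, 0.002, 0.0]
wrist_force: [0.4, -0.5, 0.3]
width: 1.0
grip_force: 0.0
[0.42364002 0.13129308 0.20436398]
[318.38161737 136.48143343]
258 86
```

View pics/w7.png

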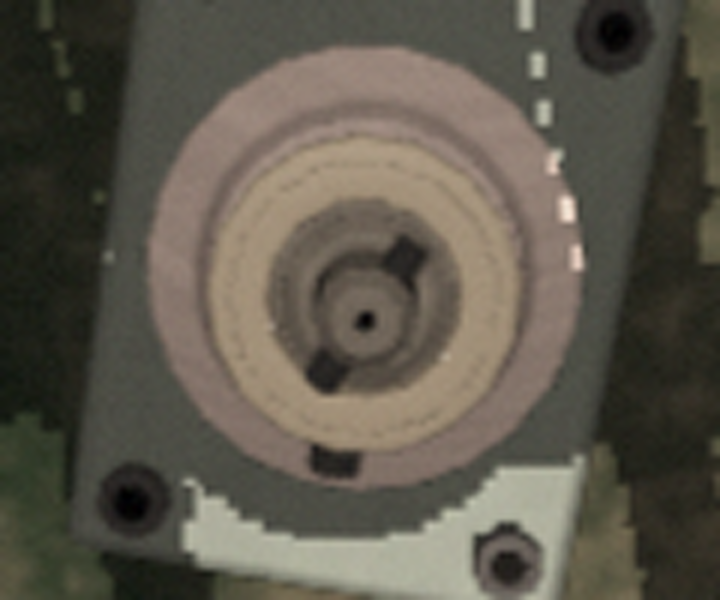

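The ring's bore is centred at crop (365,297), round the shaft hole at (366,320), so the ring sits level and home on the cup. The pin stubs are at (404,256) and (325,372). Next is the cap.

```bash
python3 - <<'E'
from h import *
import pickle
c=pickle.load(open('w7.pkl','rb'))[0];f=lambda x,y:((x+.5)/6-.5+258,(y+.5)/6-.5+86)
print('ring',atz(c,f(365,297),.074),'hole',atz(c,f(366,320),.093))
p=atz(c,f(404,256),.0855);q=atz(c,f(325,372),.0855);d=p-q;print('pin',np.arctan2(d[1],d[0]),(p+q)/2)
E
python3 jog.py '[[0.0077,0.0513,0.01,0],[0.0077,0.0513,0.01,0],[0.0077,0.0513,0.01,0],[0.0077,0.0513,0.01,0],[0.0077,0.0513,0.02,0]]'
python3 jog.py '[[0.0077,0.0513,0.02,0],[0,0,0,0],[0,0,0,0],[0,0,0,0]]'; python3 snap.py w8; python3 - <<'E'
from h import *
import pickle
c,b=pickle.load(open('w8.pkl','rb'));t,r=tool();print(t)
e=proj(c,np.array([.470,-.1764,.026]));x,y=int(e[0])-40,int(e[1])-30;print(x,y)
cr=b[y:y+60,x:x+80]
cv2.imwrite('pics/w8.png',cv2.resize(cr,None,fx=10,fy=10,interpolation=cv2.INTER_CUBIC)[:,:,::-1])
E
```

```text
ring [0.47307832 0.13107177 0.074     ] hole [0.47177182 0.13098247 0.093     ]
pin -0.6045646290528022 [0.47175013 0.13121475 0.0855    ]
time: 13.0
tool_pos: [0.4639, -0.1277, 0.1451]
tcp_rot: [3.141, 0.001, 0.005]
wrist_force: [0.5, 0.5, 0.9]
width: 1.0
grip_force: 0.0
time: 13.5
tool_pos: [0.4702, -0.1756, 0.125]
tcp_rot: [3.142, 0.003, 0.001]
wrist_force: [-0.2, 0.3, 0.6]
width: 1.004
grip_force: 0.0
[ 0.47014529 -0.17550995  0.12507197]
279 171
```

View pics/w8.png

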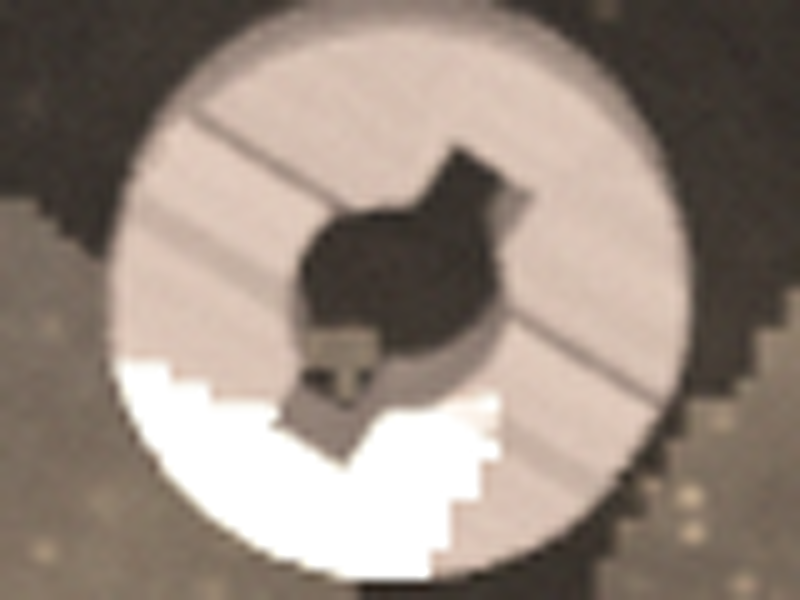

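The slot's end corners are at (458,143), (533,192) and (278,425), (345,465). The groove edge runs from (195,112) to (655,405).

```bash
python3 - <<'E'
from h import *
import pickle
c=pickle.load(open('w8.pkl','rb'))[0];f=lambda x,y:((x+.5)/10-.5+279,(y+.5)/10-.5+171)
p=atz(c,f(495.5,167.5),.026);q=atz(c,f(311.5,445),.026);d=p-q;print('slot',np.arctan2(d[1],d[0]),np.linalg.norm(d),(p+q)/2)
for a,b in(((458,143),(278,425)),((533,192),(345,465))):
    d=atz(c,f(*a),.026)-atz(c,f(*b),.026);print(np.arctan2(d[1],d[0]))
p=atz(c,f(195,112),.024);q=atz(c,f(655,405),.024);d=p-q;print('groove',np.arctan2(d[1],d[0])-np.pi/2)
m=(atz(c,f(495.5,167.5),.026)+atz(c,f(311.5,445),.026))/2
need([m[0],m[1],.013]);print(tool()[1].as_matrix().round(3)[0])
E
```

```text
slot -0.564018250768484 0.027801394317430592 [ 0.47022321 -0.17602661  0.026     ]
-0.5502284073760284
-0.5780481711880393
groove -0.5847176223828652
need [-0.      0.0005  0.1121]
[1.    0.002 0.001]
```

```bash
python3 jog.py '[[0,0.0005,0.035,0],[0,0,0.035,0],[0,0,0.03,0],[0,0,0.012,0],[0,0,0,0]]' 1.0 60
python3 jog.py '[[0,0,0,0],[0,0,0,0],[0,0,0,0],[0,0,0,0],[0,0,0,0]]' 0.0 60
python3 jog.py '[[0,0,-0.01,0],[0,0,-0.03,0],[0,0,-0.05,0],[0,0,-0.05,0],[0,0,0,0.045]]'
python3 jog.py '[[0,0,0,0],[0,0,0,0]]'
python3 snap.py w9; python3 - <<'E'
from h import *
import pickle
c,b=pickle.load(open('w9.pkl','rb'));t,r=tool();print(t)
cv2.imwrite('pics/w9.png',cv2.resize(b[205:325,235:395],None,fx=5,fy=5,interpolation=cv2.INTER_CUBIC)[:,:,::-1])
need([.4718,.1311,.135])
E
```

```text
time: 14.18
tool_pos: [0.4695, -0.1762, 0.0124]
tcp_rot: [-3.141, -0.003, 0.001]
wrist_force: [-0.4, 0.2, 0.9]
width: 0.999
grip_force: 0.0
time: 14.8
tool_pos: [0.471, -0.1775, 0.0143]
tcp_rot: [3.141, 0.001, 0.004]
wrist_force: [0.1, 1.3, 6.1]
width: 0.532
grip_force: 61.0
time: 15.42
tool_pos: [0.4733, -0.1787, 0.1587]
tcp_rot: [3.136, -0.071, 0.016]
wrist_force: [0.5, 0.4, -1.3]
width: 0.532
grip_force: 61.9
time: 15.68
tool_pos: [0.4688, -0.1766, 0.1518]
tcp_rot: [-3.14, 0.068, 0.002]
wrist_force: [-0.1, -0.7, -0.5]
width: 0.529
grip_force: 61.9
[ 0.46873185 -0.17662742  0.15152212]
need [-0.0103 -0.3076  0.0168]
```

```bash
python3 jog.py '[[-0.0017,-0.0513,0,0],[-0.0017,-0.0513,0,0],[-0.0017,-0.0513,0,0],[-0.0017,-0.0513,0,0],[-0.0017,-0.0513,0.005,0]]'
python3 jog.py '[[-0.0017,-0.0511,0.011,0],[0,0,0,0],[0,0,0,0],[0,0,0,0],[0,0,0,0]]'
python3 - <<'E'
from h import *
t,r=tool();print(t,r.as_matrix()[:2,0]);need([.4720,.1311,.100])
E
```

```text
time: 16.35
tool_pos: [0.4721, 0.0812, 0.147]
tcp_rot: [3.141, -0.069, -0.001]
wrist_force: [0.3, -0.7, -0.7]
width: 0.528
grip_force: 61.9
time: 16.98
tool_pos: [0.4733, 0.1296, 0.1367]
tcp_rot: [3.141, -0.072, 0.0]
wrist_force: [-0.3, 0.4, -0.9]
width: 0.532
grip_force: 62.1
[0.47329943 0.12963228 0.13665745] [ 0.99893585 -0.04612035]
need [-0.0014 -0.0014  0.0367]
```

```bash
python3 jog.py '[[-0.0013,-0.0014,0.018,0],[0,0,0.015,0],[0,0,0,0],[0,0,0,0]]'
python3 - <<'E'
from h import *
need([.4720,.1311,.098])
E
```

```text
time: 17.48
tool_pos: [0.4717, 0.1322, 0.1031]
tcp_rot: [3.141, -0.069, -0.001]
wrist_force: [0.7, 0.1, -0.7]
width: 0.525
grip_force: 62.1
need [0.0004 0.0011 0.0051]
```

```bash
python3 jog.py '[[0.0004,0.001,0.003,0],[0,0,0.002,0],[0,0,0,0]]'|sed -n 2,4p;python3 jog.py '[[0,0,0.002,0],[0,0,0.001,0],[0,0,0,0]]'|sed -n 2,4p;python3 jog.py '[[0,0,0.001,0],[0,0,0.001,0],[0,0,0,0]]'|sed -n 2,4p
```

```text
tool_pos: [0.4721, 0.1312, 0.0985]
tcp_rot: [-3.141, 0.069, 0.0]
wrist_force: [0.3, 0.1, -0.8]
tool_pos: [0.4721, 0.1312, 0.0954]
tcp_rot: [3.141, -0.069, -0.0]
wrist_force: [-0.4, 0.3, -1.3]
tool_pos: [0.4721, 0.1312, 0.0934]
tcp_rot: [3.141, -0.069, -0.0]
wrist_force: [-0.4, -0.3, -2.3]
```

```bash
for i in 1; do python3 jog.py '[[0,0,0.001,0],[0,0,0.001,0],[0,0,0,0]]'|sed -n 2,4p; done;python3 jog.py '[[0,0,0.001,0],[0,0,0.001,0],[0,0,0,0]]'|sed -n 2,4p;python3 jog.py '[[0,0,0.001,0],[0,0,0.001,0],[0,0,0,0]]'|sed -n 2,4p
```

```text
tool_pos: [0.472, 0.1312, 0.0914]
tcp_rot: [3.141, -0.069, -0.0]
wrist_force: [0.1, -0.3, -1.1]
tool_pos: [0.4721, 0.1312, 0.0894]
tcp_rot: [3.141, -0.069, -0.0]
wrist_force: [-0.0, -0.2, -1.2]
tool_pos: [0.4721, 0.1312, 0.0874]
tcp_rot: [3.141, -0.069, -0.0]
wrist_force: [-0.4, 0.3, -1.0]
```

```bash
python3 jog.py '[[0,0,0.0015,0],[0,0,0.0015,0],[0,0,0,0]]'|sed -n 2,4p;python3 jog.py '[[0,0,0.0015,0],[0,0,0.0015,0],[0,0,0,0]]'|sed -n 2,4p;python3 jog.py '[[0,0,0.001,0],[0,0,0.001,0],[0,0,0,0]]'|sed -n 2,4p;python3 jog.py '[[0,0,0.001,0],[0,0,0.001,0],[0,0,0,0]]'|sed -n 2,4p
```

```text
tool_pos: [0.472, 0.1312, 0.0843]
tcp_rot: [3.141, -0.069, -0.001]
wrist_force: [0.5, -0.5, -1.0]
tool_pos: [0.472, 0.1312, 0.0813]
tcp_rot: [3.141, -0.069, -0.0]
wrist_force: [0.1, -0.8, -1.5]
tool_pos: [0.4721, 0.1312, 0.0794]
tcp_rot: [3.141, -0.069, -0.0]
wrist_force: [-0.6, -0.1, -1.7]
tool_pos: [0.4723, 0.1313, 0.0779]
tcp_rot: [-3.141, 0.069, -0.0]
wrist_force: [-2.0, 0.2, 3.6]
```

```bash
python3 jog.py '[[0,0,0.001,0],[0,0,0.001,0],[0,0,0,0]]'|sed -n 2,4p;python3 jog.py '[[0,0,0.001,0],[0,0,0.001,0],[0,0,0,0]]'|sed -n 2,4p;python3 jog.py '[[0,0,0.001,0],[0,0,0.001,0],[0,0,0,0]]'|sed -n 2,4p;python3 jog.py '[[0,0,0.001,0],[0,0,0.001,0],[0,0,0,0]]'|sed -n 2,4p
```

```text
tool_pos: [0.4723, 0.1313, 0.0757]
tcp_rot: [-3.141, 0.069, -0.0]
wrist_force: [-1.8, -0.2, 4.3]
tool_pos: [0.4724, 0.1313, 0.0738]
tcp_rot: [-3.141, 0.069, -0.0]
wrist_force: [-2.3, -0.8, 6.6]
tool_pos: [0.4724, 0.1313, 0.072]
tcp_rot: [-3.141, 0.069, -0.0]
wrist_force: [-3.0, -0.7, 7.3]
tool_pos: [0.4724, 0.1313, 0.0701]
tcp_rot: [-3.141, 0.069, -0.0]
wrist_force: [-4.4, -0.1, 9.0]
```

```bash
python3 jog.py '[[-0.0008,0,0.0007,0],[0,0,0.0007,0],[0,0,0,0]]'|sed -n 2,4p;python3 jog.py '[[0,0,0,-0.08],[0,0,0,0]]'|sed -n 2,5p
```

```text
tool_pos: [0.4723, 0.1313, 0.0692]
tcp_rot: [-3.141, 0.069, -0.003]
wrist_force: [-2.6, -0.8, 9.3]
tool_pos: [0.4728, 0.1315, 0.0694]
tcp_rot: [-3.141, -0.058, -0.004]
wrist_force: [-2.0, -0.1, 9.1]
width: 0.53
```

```bash
python3 jog.py '[[0,0,0.0006,-0.08],[0,0,0,-0.08],[0,0,0,0]]'|sed -n 2,4p; python3 - <<'E'
from h import *
s=bot.read_state();print(s['torque'],s['q'][5])
E
```

```text
tool_pos: [0.4733, 0.1318, 0.0691]
tcp_rot: [-3.126, -0.308, -0.006]
wrist_force: [-1.6, -0.6, 9.2]
[0.00333612 0.16818688 0.06052323] 1.5948781420340274
```

```bash
python3 jog.py '[[-0.001,0.0004,0,-0.148],[0,0,0,-0.148],[0,0,0,-0.148],[0,0,0,0]]'|sed -n 2,4p; python3 - <<'E'
from h import *
s=bot.read_state();print(s['torque']);need([.4721,.1312,.069])
E
```

```text
tool_pos: [0.473, 0.1315, 0.0693]
tcp_rot: [2.982, 0.99, 0.008]
wrist_force: [0.2, 1.1, 9.6]
[0.19417015 0.09265532 0.15934655]
need [-0.0008 -0.0003  0.0003]
```

```bash
python3 jog.py '[[-0.0005,0,0.0003,-0.148],[0,0,0,-0.148],[0,0,0,-0.148],[0,0,0,0]]'|sed -n 2,4p; python3 - <<'E'
from h import *
s=bot.read_state();print(s['torque'],2*np.arctan2(s['tcp_rot'][1],s['tcp_rot'][0]));need([.4721,.1312,.069])
E
```

```text
tool_pos: [0.4722, 0.1317, 0.069]
tcp_rot: [2.691, 1.621, 0.008]
wrist_force: [-2.0, 3.7, 10.2]
[0.55308611 0.34292168 0.06972204] 1.0845647647141654
need [-0.0005  0.0001 -0.    ]
```

```bash
python3 jog.py '[[-0.0003,0,0,-0.147],[0,0,0,-0.147],[0,0,0,-0.147],[0,0,0,0],[0,0,0,0]]'|sed -n 2,4p; python3 - <<'E'
from h import *
s=bot.read_state();print(s['torque'],2*np.arctan2(s['tcp_rot'][1],s['tcp_rot'][0]));need([.4721,.1312,.069])
E
```

```text
tool_pos: [0.4717, 0.1325, 0.0689]
tcp_rot: [-2.273, -2.168, -0.009]
wrist_force: [-2.7, 6.7, 9.2]
[1.25037178 0.53379234 0.06039869] -4.759398009627353
need [-0.0012  0.0005 -0.0001]
```

```bash
python3 jog.py '[[-0.0012,0.0004,0,0],[0,0,0,0]]'|sed -n 2,4p; python3 jog.py '[[0,0,-0.001,0],[0,0,-0.001,0],[0,0,0,0]]'|sed -n 2,4p;python3 jog.py '[[0,0,-0.001,0],[0,0,-0.001,0],[0,0,0,0]]'|sed -n 2,4p;python3 jog.py '[[0,0,-0.001,0],[0,0,0,0]]'|sed -n 2,4p
```

```text
tool_pos: [0.4717, 0.1323, 0.0689]
tcp_rot: [-2.272, -2.166, -0.01]
wrist_force: [-4.2, 12.2, 10.7]
tool_pos: [0.4716, 0.1323, 0.0701]
tcp_rot: [-2.272, -2.166, -0.01]
wrist_force: [-1.1, 10.7, 3.5]
tool_pos: [0.4715, 0.1323, 0.0718]
tcp_rot: [-2.272, -2.166, -0.01]
wrist_force: [-0.2, 11.8, 2.4]
tool_pos: [0.4715, 0.1323, 0.0727]
tcp_rot: [-2.272, -2.166, -0.01]
wrist_force: [0.1, 12.7, 1.2]
```

```bash
python3 jog.py '[[0.0015,0,0,0],[0,0,0,0]]'|sed -n 2,4p;python3 jog.py '[[0.0012,0,0,0],[0,0,0,0]]'|sed -n 2,4p
```

```text
tool_pos: [0.4716, 0.1324, 0.0728]
tcp_rot: [-2.272, -2.168, -0.007]
wrist_force: [-0.4, 6.1, 2.7]
tool_pos: [0.4715, 0.1324, 0.0728]
tcp_rot: [2.272, 2.169, 0.004]
wrist_force: [2.1, 4.7, 4.5]
```

```bash
python3 jog.py '[[0.0012,0,0,0],[0,0,-0.0005,0],[0,0,0,0]]'|sed -n 2,4p;python3 jog.py '[[0,0,-0.001,0],[0,0,0,0]]'|sed -n 2,4p
```

```text
tool_pos: [0.4715, 0.1326, 0.0732]
tcp_rot: [2.271, 2.169, 0.002]
wrist_force: [1.6, 1.6, 5.8]
tool_pos: [0.4715, 0.1326, 0.0742]
tcp_rot: [2.271, 2.169, 0.002]
wrist_force: [3.3, -0.9, 5.5]
```

```bash
python3 jog.py '[[0,0,0,0],[0,0,0,0],[0,0,0,0],[0,0,0,0]]' 0.75
python3 jog.py '[[0,0,-0.01,0],[0,0,-0.04,0],[0,0,-0.05,0],[0,0,-0.04,0],[0,0,0,0]]' 1.0
python3 jog.py '[[0,0.05,0,0],[0,0,0,0],[0,0,0,0]]'; python3 snap.py w10; python3 - <<'E'
from h import *
import pickle
c,b=pickle.load(open('w10.pkl','rb'));c7,b7=pickle.load(open('w7.pkl','rb'));t,r=tool();print(t)
for z in(.070,.0855):print(proj(c,np.array([.4718,.1311,z])))
# cap outline ellipse: sharpest fit over thresholds
e=proj(c,np.array([.4718,.1311,.084]));x,y=map(int,e)
g=cv2.GaussianBlur(cv2.cvtColor(b,cv2.COLOR_RGB2GRAY)[y-50:y+50,x-60:x+60],(3,3),0)
for th in(60,80,100,120,140,160,180):
    cs,_=cv2.findContours((g>th).astype(np.uint8),cv2.RETR_LIST,cv2.CHAIN_APPROX_NONE)
    for k in cs:
        a=cv2.contourArea(k)
        if a>300:
            E=cv2.fitEllipse(cv2.convexHull(k));ct=np.array(E[0])+[x-60,y-50];print(th,int(a),ct.round(1),np.round(E[1],1),atz(c,ct,.086).round(4))
g2=cv2.resize(g[20:80,20:100],(56,30),interpolation=cv2.INTER_AREA)
for row in g2:print(''.join(' .:-=+*#%@'[min(9,v//22)] for v in row))
E
```

```text
time: 28.22
tool_pos: [0.4698, 0.1327, 0.0732]
tcp_rot: [-2.271, -2.169, 0.002]
wrist_force: [0.4, -0.3, -0.2]
width: 0.753
grip_force: 0.0
time: 28.85
tool_pos: [0.4735, 0.1335, 0.219]
tcp_rot: [2.268, 2.166, 0.013]
wrist_force: [0.4, 0.0, -0.8]
width: 1.006
grip_force: 0.0
time: 29.22
tool_pos: [0.5194, 0.1303, 0.2125]
tcp_rot: [-2.271, -2.168, 0.004]
wrist_force: [1.0, -0.1, -0.9]
width: 1.005
grip_force: 0.0
[0.51917448 0.13034888 0.21266002]
[266.24179749 187.18334627]
[263.45894936 191.5928987 ]
60 593 [346.9 227.9] [ 17.5 202.3] [0.5457 0.0928 0.086 ]
60 7312 [272.2 171.7] [ 95.3 152.5] [0.4813 0.1489 0.086 ]
80 487 [ 26.4 272.7] [ 18.1 446.9] [0.2339 0.0607 0.086 ]
80 5688 [288.1 177.2] [ 88.2 109.2] [0.4949 0.1433 0.086 ]
100 5001 [288.2 177.2] [ 86.  108.1] [0.495  0.1434 0.086 ]
120 432 [264.  191.4] [27.7 31.2] [0.4724 0.1314 0.086 ]
120 462 [279.4 176.1] [42.2 44.4] [0.4874 0.1447 0.086 ]
120 4826 [288.1 177.6] [ 84.3 108. ] [0.4949 0.143  0.086 ]
140 2691 [289.3 179.8] [ 76.6 107.4] [0.4958 0.141  0.086 ]
160 1850 [280. 187.] [68.2 86.2] [0.487  0.1347 0.086 ]
180 1186 
[... 1058 characters left out ...]
+******+*@@@@@%%
-::......:-+@@@@@@@@@@@@*+====--::.:-*#**++*****#@@@@%##
-:..   ..:-=%@@@@@@@@@@#++++==--===+%@@%%%@%##*#@@@@##%%
--:.   ..:--+@@@@@@@@@%+===+****#%%@@@@@@@@@@@@@@@%%%%%%
--::...::---=*@@@@@@@@#+====#@@@@@@@@@@@@@@@@@@%%%##%%%%
:::::::------=#@@@@@@@@@#++*@@@@@@@@@@@@@@@@@@%###%#####
::::::::::::::-*@@@@@@@@@@@@@@@@@@@@@@@@@@@@@%%%%%%%###%
..:::::::::....:+%@@@@@@@@@@@@@@@@@@@@@@@@@%%%####%%%%%%
:::::..::::::....-*@@@@@@@@@@@@@@@@@@@@@@@%#########%##%
::::::::::::::::..:=*@@@@@@@@@@@@@@@@@@@#+===+++****####
:::::::::::::::::....-=#%@@@@@@@@@@@@%*=--:::::::::--===
::::::::..:::::::......::-+*******+++=---:::::::::::::..
::::::::..::::..........::::....::::--:::.::::::::::::..
```

```bash
python3 -c "
from workcell import bot, read_camera, camera_info
print(bot.finish_job())"
```

```text
the job is handed in; nothing more can be done
None
```

The job is handed in at about 29 s: the ring is home on the spring cup, and the cap was pressed down, turned a quarter turn and let go. At the last reading before release its underside was about 70 mm up, as it should be with the pin in the groove, but I did not see the pin seated in a picture and no verdict came back.

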